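Chock the flask, then drop the rekebot's door

TASK

The steel flask lies on the rekebot's sloping top, held only by the two horns of the front door, and would roll off if the door were opened. Take the wooden wedge chock, set it on the top in front of the flask's low side between the horns, and push it under the flask with the nose uphill until the flask is rolled back onto the sprung back rest and wedged firmly there (a push of about 16 N, not so hard as to dent the flask), and leave it jammed there. Then press the sliding door all the way down, so that the cups inside can be reached, with flask and chock staying put and the jebena, burner, bowl and cup left alone.

Things in the scene. Friction and masses are not known exactly. Their poses are not given: they have to be found in the camera images.
- rekebot: Low wooden chest, 260 deep (x) by 260 wide (y), 110 high at its front edge. Origin: centre of its underside; +x points from its front to its back, up the slope of its top. The top is a flat plane rising 6 degrees towards +x: height 110 at x = -130, 137.3 at x = 130. Two slots at y = -78 and 78, where the door's 16 wide horns come up; 140 of clear top between them for the chock.
- flask_line (a point): Point on the rekebot's top (x 30, y 0, z 126.8 in its frame), middle of the line on which the flask lies at the start. The horns' uphill faces stand about 40 before it.
- top_back (a point): Middle of the top's back edge. Before it stands the back rest: a grey felt pad 170 wide that leans over the flask's upper back, sprung along the slope (2 N per mm, 20 of travel, no latch). Its stand's place differs each time and is not told: the flask rolls 3 to 16 uphill before it touches, to be found by feel. Until then sliding chock and flask takes up to 9 N; then the push climbs steeply.
- flask: Steel vacuum flask with a black cap lying on its side across the top, 76 diameter, 200 long, 0.5 to 0.8 kg, leaning on the two horns. Origin: its centre, 38 above the top; its axis is its own y, parallel to the rekebot's y. The force of the chock on it is about half of the push along the slope; over 20 N on it dents it.
- chock: Wooden wedge with rubber sole, 0.16 kg, 60 wide (y), on the table beside the rekebot. Origin: underside, below the middle of the grip fin; nose to +x, back end 22 behind. Fin: 34 long (x), 22 thick (y), from 18 to 66 above the sole. Rubber grips well (friction 0.9 to 1.3): pushed in with 16 N it stays jammed when let go; under 12 N may be too loose. Bearing down on it adds drag.
- chock_nose (a point): Where the chock's sloping face (32 degrees to the sole, rising to 18 high) would meet the sole's plane, 60 ahead (+x) of the chock's origin; the nose is cut off 5 short of it, 3.5 high. When the face touches the flask, this point is 11 down the slope from the line on which the flask lies.
- door (a joint): Rekebot's sliding front door, m: 0 = up (shut; the horns stand 30 mm proud of the top and hold the flask), 0.038 = fully down (open, horns below the top). Moves straight down under a push of about 4 N and stays where it is left.
- door_lug (a point): Point to press on: the top face of the flat lug that sticks out 46 mm forward from the middle of the door's front; lug 46 (x) by 60 (y). At door 0 it is at x = -168, y = 0, z = 120 mm in the rekebot's frame.
- jebena: Clay coffee pot with a long neck, 120 across, 200 tall. Origin: centre of its underside. Leave alone.
- burner: Brass-coloured incense burner, 72 across, 78 tall. Origin: centre of its underside. Leave alone.
- bowl: Plastic bowl with a clip-on lid, 144 across, 69 tall. Origin: centre of its underside. Leave alone.
- cup: Small white ceramic cup, 60 across the rim, 50 tall. Origin: centre of its underside. Leave alone.
Mind the look-alikes: they are no part of the job. What is shaped like the flask but red is not meant. What is shaped like the chock but green is not meant.

How it is judged (in metres and radians):
On the way, in this order (a step that is already met when the one before it is completed fails the run):
1. the chock is wedged against the flask (chock on flask over 3 N) with the door still up (contact force between chock and flask above 3 N and value of joint door below 0.005 m), for 0.3 s.
2. the gripper has let go of the chock and it stays wedged, the door still up (contact force between the fingers and chock below 0.1 N and contact force between chock and flask above 2.5 N and value of joint door below 0.005 m), for 0.2 s.
3. the door is pressed fully down (value of joint door above 0.034 m), for 0.1 s.
At the end, for the whole second after the job is handed in: Door down (over 34 of 38 mm). Chock, let go, bears on the flask with over 2.5 N, nose uphill (within 0.3 rad; nose point at x over 10 mm), within 60 mm of the flask's middle. Flask across the slope (within 0.12 rad), its centre at x 26 to 60 mm, z over 155 mm in the rekebot's frame. Both at rest (value of joint door above 0.034 m and contact force between chock and flask above 2.5 N and x of flask in the frame of rekebot between 0.026 and 0.06 m and z of flask in the frame of rekebot above 0.155 m and angle between the y axis of flask and the y axis of rekebot, either way round below 0.12 rad and angle between the x axis of chock and the x axis of rekebot, either way round below 0.3 rad and y of chock in the frame of flask between -0.06 and 0.06 m and linear speed of each of flask, chock below 0.01 m/s and x of chock_nose in the frame of rekebot above 0.01 m); the robot touches nothing.
It fails at once if the chock is driven against the flask with more than 20 N (contact force between chock and flask above 20 N).
It fails at once if the flask falls off the top (height (world z) of flask below 0.13 m).
It fails at once if a bystander is disturbed (moved over 30 mm) (distance of any of jebena, burner, bowl, cup from where it was at the start of the episode above 0.03 m).
It also fails if it takes over 72 s, if anything falls off the work surface, if the arm or the gripper's body presses on something with over 40 N, if the wrist force passes 120 N, or if a joint passes its speed limit or range.

ROBOT

A 7-joint arm with a two-finger parallel gripper is mounted at the origin on the work surface. World frame = base frame: x ahead of the robot, y to its left, z up, the work surface at z = 0. Lengths are in mm, angles in rad, forces in N, time in s.
With the tool pointing down it reaches from about 425 to 875 mm from the base axis. Payload 8.4 kg.
Tool frame: the origin (TCP) lies between the finger pads; the fingertips stand 25 mm ahead of it and the grasp point (between the pads) lies 6 mm ahead of it; x points along the fingers, y is the direction in which the jaws open and shut, and the axes are right-handed (so a half turn about x gives the same grasp; the last joint's range is limited). The gripper opens to 85 mm and grips with 20 to 120 N. Pads are 22 mm wide; open, the fingers measure 114 mm over their backs; the gripper's body (76 mm by 85 mm) begins 54 mm behind the grasp point. The pads swing forward as they close: fully open they stand 13 mm farther back than shut.
Start: joints at [-1.31, 0.333, 0.04, 1.465, -0.013, 1.343, -0.059], TCP at [228.857, 608.35, 256.308] pointing down, gripper open.
Joint ranges: [-2.58, 2.58], [-0.38, 2.09], [-1.3, 1.39], [0.25, 2.4], [-1.5, 4.64], [0.08, 2.09], [-2.65, 2.65]. Speed limits (rad/s): [2.22, 2.22, 2.79, 2.79, 3.14, 3.14, 3.14].

INTERFACE

Orientations are given as a 3x3 rotation matrix whose columns are the frame's x, y, z axes.
In Python, from bench import arm gives the robot as it stands. The module is installed in compiled form; this text tells all that it offers.
- The arm moves only by the tool send_rows, never from a script. Its argument "plan" is a list of rows, each a list of 3 entries, a list of its own where there are three numbers: the shift along the tool's x, y, z in cm, then the turn, a rotation vector about the tool's x, y, z in rad, then the finger opening in cm, from 0 to 8.54. In form: [[[x, y, z], [ax, ay, az], claw], ...]. A call has 1 to 10 rows; each row shifts and turns the commanded pose from where the row before left it, along the tool's axes as they then stand; what a row does not reach is not made up. A row lasts 1/10 s, in which the tool goes at most 50 mm and 8.59 degrees, less where a joint would pass 70% of its speed; a pose out of reach is approached as far as the arm can. A call is refused whole if a number of a shift passes 5 or a number of a turn 0.15, either way. A call with a gripper value outside its range is refused whole. The fingers move at their own pace and stop on an object; "squeeze" is the grip in N (left out, the last holds). Time passes only in rows, so rows that do not move let the fingers close. It gives the time, the measured TCP pose, the force and the opening at its end, in the units of the state.
- arm.state(): the state, without advancing time (a new reading comes with each control period).
- arm.grab_frame(name): name is "scene" or "top" or "wrist"; returns a dict with "color" (420x560x3 uint8, blue, green, red), "fovy" (degrees; the focal length in pixels is half the picture's height over the tangent of half this angle, whatever the lens; pixels are square), "cx", "cy" (the principal point, pixels), "distortion" ([k1, k2, p1, p2, k3] as OpenCV has them; the pictures are not rectified), "rvec" (rotation vector, rad) and "tvec" (3), from world to camera coordinates, as OpenCV has them; the wrist camera has in their place "T_tool_cam" (4x4, takes a point from camera to tool coordinates, whose origin is the TCP and whose axes are the tool frame's). Camera axes: x right, y down, z forward; pixel columns grow to the right and rows downward; lengths in mm; the calibration is good to about 2 mm. A picture is of the moment at which its call begins: read the wrist's pose just before it. There is no depth.
- arm.sign_off(): hands the job in, once; it reports no verdict.
The state is a dict: "time": time; "joints": joint angles; "qvel": joint speeds; "joint_efforts": joint torques, N m; "tool_pos": TCP position; "tcp_rot": TCP orientation; "ft_force": force on the tool from outside, world axes, zero at the start; "ft_torque": the same for the moment, N m; "finger_gap": finger opening in mm.
Only numpy, scipy, OpenCV 4.12 (cv2) and the standard library are available. Lean on these libraries where they do the work, as an engineer would, in place of code of your own. Each camera call takes 0.05 s, during which the arm holds its last target.

## Working session

There is one attempt and no reset: what is moved stays moved. The work goes in short steps, Python scripts to look and compute and a tool call to move; the robot and the scene stay as the last step left them, time stands still between calls to the robot, and variables do not carry over. Pictures are saved under pics/ and viewed, and the job is handed in when it is done.

Besides the shell and the picture viewer there is one more tool, called after "Request:" as a command line: name --argument value ..., lists and objects as JSON in quotes. send_rows: Moves the arm, as the interface text tells. Its arguments: {"type":"object","properties":{"plan":{"type":"array"},"squeeze":{"type":"number"}},"required":["plan"]}

```bash
mkdir -p pics
cat > h.py <<'E'
import numpy as np,cv2
from bench import arm
def K(f):
    h=f["color"].shape[0]; fl=h/2/np.tan(np.radians(f["fovy"])/2)
    return np.array([[fl,0,f["cx"]],[0,fl,f["cy"]],[0,0,1.]])
def pose(f,st=None):
    # returns R,t world->cam
    if "rvec" in f:
        R=cv2.Rodrigues(np.array(f["rvec"],float))[0]; return R,np.array(f["tvec"],float).ravel()
    T=np.array(f["T_tool_cam"]); W=np.eye(4); W[:3,:3]=np.array(st["tcp_rot"]).reshape(3,3); W[:3,3]=st["tool_pos"]
    C=np.linalg.inv(W@T); return C[:3,:3],C[:3,3]
def ray(f,px,st=None):
    R,t=pose(f,st); u=cv2.undistortPoints(np.array(px,float).reshape(-1,1,2),K(f),np.array(f["distortion"],float)).reshape(-1,2)
    d=np.c_[u,np.ones(len(u))]@R; o=-R.T@t
    return o,d/np.linalg.norm(d,axis=1)[:,None]
def onz(f,px,z,st=None):
    o,d=ray(f,px,st); return o+d*((z-o[2])/d[:,2])[:,None]
def proj(f,P,st=None):
    R,t=pose(f,st); return cv2.projectPoints(np.array(P,float).reshape(-1,1,3),cv2.Rodrigues(R)[0],t,K(f),np.array(f["distortion"],float))[0].reshape(-1,2)
def grab(n):
    st=arm.state(); f=arm.grab_frame(n); return f,st
E
python3 - <<'E'
from h import *
import pickle
for n in ["scene","top","wrist"]:
    f,st=grab(n); cv2.imwrite(f"pics/{n}0.png",f["color"]); pickle.dump((f,st),open(n+"0.pkl","wb"))
print({k:np.round(v,3).tolist() for k,v in st.items()})
E
```

```text
{'time': 0.1, 'joints': [-1.31, 0.334, 0.04, 1.466, -0.013, 1.343, -0.059], 'qvel': [-0.0, -0.001, -0.001, 0.0, 0.0, -0.0, 0.001], 'joint_efforts': [0.004, -66.002, 1.37, -40.648, 0.017, 0.009, 0.0], 'tool_pos': [228.741, 608.041, 255.529], 'tcp_rot': [[-0.0, 0.352, 0.936], [-0.001, 0.936, -0.352], [-1.0, -0.001, 0.0]], 'ft_force': [-0.207, 0.036, -0.232], 'ft_torque': [0.004, 0.002, -0.013], 'finger_gap': 85.193}
```

View pics/scene0.png

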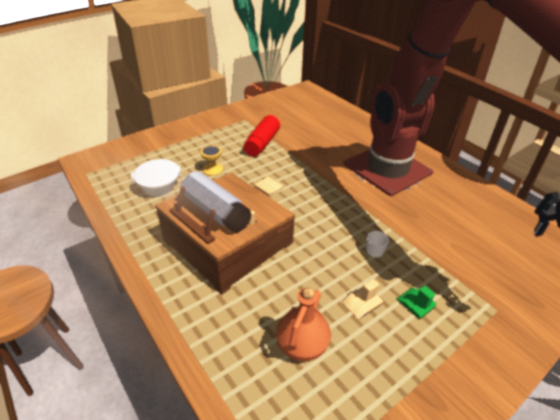

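View pics/top0.png

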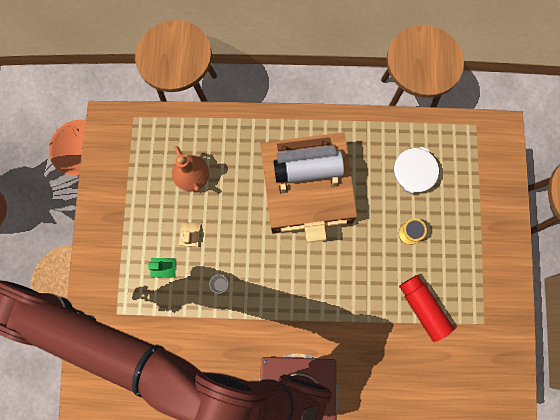

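View pics/wrist0.png

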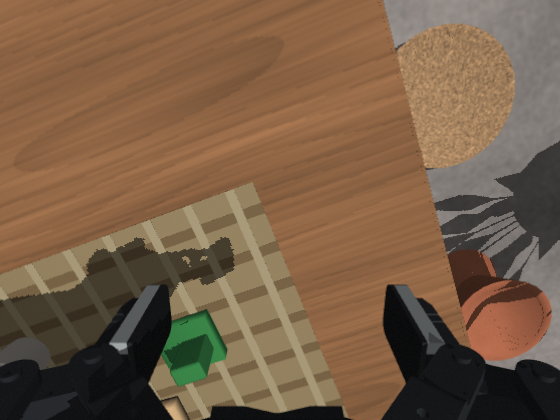

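Top view candidates: the wooden chock is at about (190,235), and its green look-alike is at (162,268). The steel flask with a black cap is on the chest at (310,168), and the red look-alike is at (427,308). The tan lug at (316,232) could also be mistaken for the wooden chock, but it is attached to the door. I choose the one at (190,235) and will check it in close crops.

Run:
```python
from h import *
import pickle
f,st=pickle.load(open("top0.pkl","rb"))
a=cv2.resize(f["color"][205:290,135:235],None,fx=4,fy=4,interpolation=cv2.INTER_CUBIC)
b=cv2.resize(f["color"][125:245,255:365],None,fx=3.4,fy=3.4,interpolation=cv2.INTER_CUBIC)
H=max(a.shape[0],b.shape[0]); c=np.zeros((H,a.shape[1]+b.shape[1],3),np.uint8); c[:a.shape[0],:a.shape[1]]=a; c[:b.shape[0],a.shape[1]:]=b
cv2.imwrite("pics/crop0.png",c)
print(onz(f,[[190,235],[316,232],[162,268]],0))
# chest: front/back corners guess
print(onz(f,[[272,228],[356,218]],110),onz(f,[[262,142],[346,133]],137),onz(f,[[316,232]],120))
f,st=pickle.load(open("scene0.pkl","rb"))
cv2.imwrite("pics/crop1.png",np.hstack([cv2.resize(f["color"][265:325,330:450],None,fx=3.3,fy=6)*1,]))
```

```text
[[487.55589678 358.38066222   0.        ]
 [508.42365059 -45.04422662   0.        ]
 [378.61286287 442.15328038   0.        ]]
[[ 498.45302202   90.68315708  110.        ]
 [ 535.64005301 -160.00083926  110.        ]] [[ 757.91436516  129.10307718  137.        ]
 [ 793.50790974 -125.75040688  137.        ]] [[488.21874738 -40.4958447  120.        ]]
```

View pics/crop0.png

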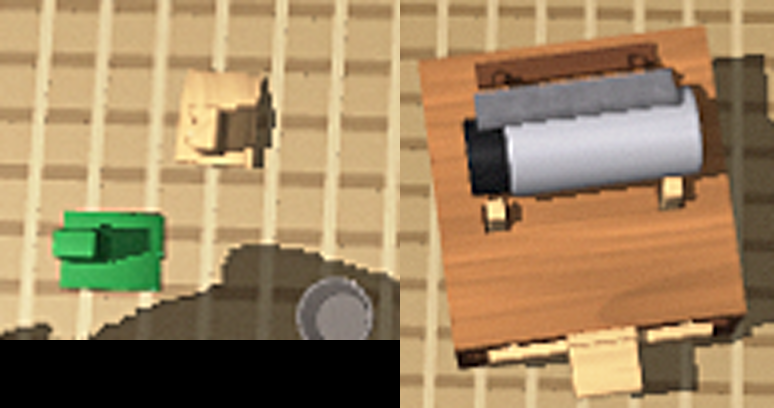

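Run:
```python
from h import *
import pickle
f,st=pickle.load(open("wrist0.pkl","rb"))
print(np.round(f["T_tool_cam"],3), f["fovy"])
R=np.array(st["tcp_rot"]); d=np.array([430,330,300])-st["tool_pos"]
print(R.T@d)
```

```text
[[ 1.00000e-03 -3.22000e-01  9.47000e-01 -1.17379e+02]
 [ 1.00000e+00 -0.00000e+00 -1.00000e-03 -1.23200e+00]
 [ 1.00000e-03  9.47000e-01  3.22000e-01 -8.32580e+01]
 [ 0.00000e+00  0.00000e+00  0.00000e+00  1.00000e+00]] 58.66833031003818
[ -44.18135664 -189.43295009  286.2738688 ]
```

Request:
send_rows --plan '[[[-0.5,-1.8,3.3],[0,0,0],8.5],[[-0.5,-1.8,3.3],[0,0,0],8.5],[[-0.5,-1.8,3.3],[0,0,0],8.5],[[-0.5,-1.8,3.3],[0,0,0],8.5],[[-0.5,-1.8,3.3],[0,0,0],8.5],[[-0.5,-1.8,3.3],[0,0,0],8.5],[[-0.5,-1.8,3.3],[0,0,0],8.5],[[-0.5,-1.8,3.3],[0,0,0],8.5],[[0,0,0],[0,0,0],8.5]]'

```text
time: 1.05
tool_pos: [429.7, 375.5, 297.2]
tcp_rot: [[0.002, 0.36, 0.933], [-0.001, 0.933, -0.36], [-1.0, 0.0, 0.003]]
ft_force: [0.1, -0.2, -0.0]
finger_gap: 84.5
```

Run:
```python
from h import *
import pickle
f,st=grab("wrist"); cv2.imwrite("pics/w1.png",f["color"]); pickle.dump((f,st),open("w1.pkl","wb"))
print(st["time"],st["tool_pos"])
```

```text
1.05 [429.70190855 375.52134539 297.20348554]
```

View pics/w1.png

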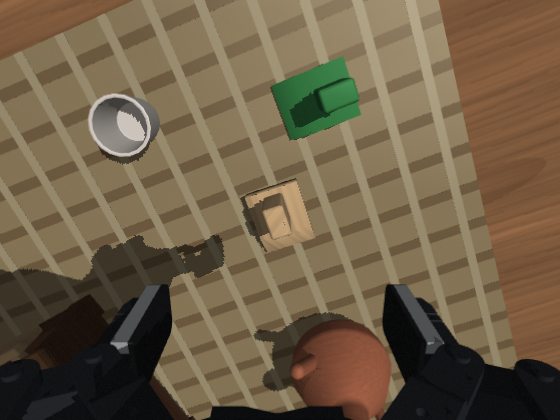

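Run:
```python
from h import *
import pickle
f,st=pickle.load(open("w1.pkl","rb"))
cv2.imwrite("pics/w1c.png",cv2.resize(f["color"][165:265,230:330],None,fx=6,fy=6,interpolation=cv2.INTER_CUBIC))
```

```text
(no output)
```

View pics/w1c.png

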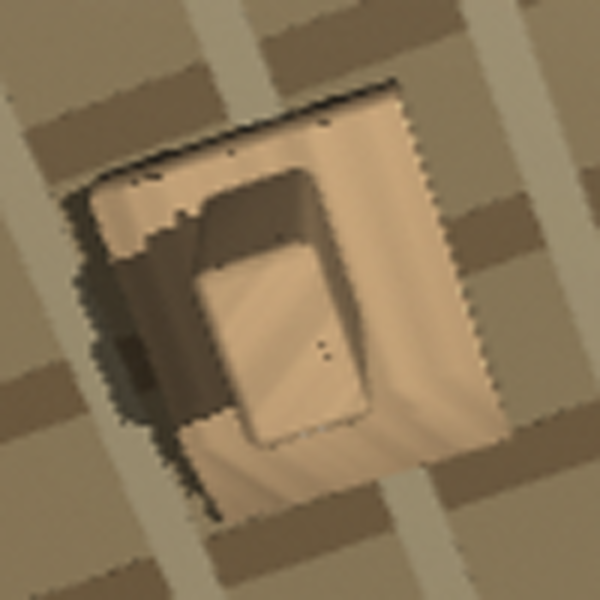

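Run:
```python
from h import *
import pickle
f,st=pickle.load(open("w1.pkl","rb"))
q=lambda p:np.array(p,float)/6+[230,165]-0.4
C=dict(tl=(95,190),tr=(398,92),br=(510,438),bl=(218,520))
for z in (0,3.5,18):
    P={k:onz(f,[q(v)],z,st)[0] for k,v in C.items()}
    print(z,{k:np.round(v[:2],1).tolist() for k,v in P.items()},[round(np.linalg.norm(P[a]-P[b]),1) for a,b in (("tl","tr"),("tr","br"),("br","bl"),("bl","tl"))])
F=onz(f,[q(p) for p in ((200,275),(308,245),(368,408),(262,445))],66,st); print(np.round(F,1),np.linalg.norm(F-np.roll(F,1,0),axis=1),F.mean(0))
B=onz(f,[q(p) for p in ((215,195),(310,172))],18,st);print(B)
```

```text
0 {'tl': [453.2, 325.8], 'tr': [456.0, 387.0], 'br': [530.9, 383.3], 'bl': [526.6, 322.2]} [np.float64(61.2), np.float64(74.9), np.float64(61.3), np.float64(73.5)]
3.5 {'tl': [452.4, 326.5], 'tr': [455.2, 387.1], 'br': [529.4, 383.5], 'bl': [525.1, 322.9]} [np.float64(60.7), np.float64(74.3), np.float64(60.8), np.float64(72.8)]
18 {'tl': [448.8, 329.2], 'tr': [451.5, 387.7], 'br': [523.1, 384.3], 'bl': [519.0, 325.7]} [np.float64(58.6), np.float64(71.7), np.float64(58.6), np.float64(70.3)]
[[456.6 348.8  66. ]
 [458.2 367.2  66. ]
 [488.6 366.3  66. ]
 [488.5 347.3  66. ]] [31.87503911 18.44491043 30.43676515 19.00215182] [472.95718337 357.40395111  66.        ]
[[457.65513891 349.51499145  18.        ]
 [459.84759681 367.43388171  18.        ]]
```

Request:
send_rows --plan '[[[4.5,0,0],[-0.107,0,0],8.0],[[4.5,0,0],[-0.107,0,0],8.0],[[4,0,0],[-0.106,0,0],6.5],[[1.5,-0.8,2.2],[0,0,0],6.5],[[0,-0.8,2.2],[0,0,0],6.5],[[0,0,0],[0,0,0],6.5],[[0,0,0],[0,0,0],6.5]]'

```text
time: 1.8
tool_pos: [468.0, 363.5, 150.9]
tcp_rot: [[-0.001, 0.04, 0.999], [-0.0, 0.999, -0.04], [-1.0, -0.0, -0.001]]
ft_force: [-0.2, -0.2, -0.1]
finger_gap: 64.8
```

Run:
```python
from h import *
import pickle
f,st=grab("wrist"); cv2.imwrite("pics/w2.png",f["color"]); pickle.dump((f,st),open("w2.pkl","wb"))
print(st["time"],st["tool_pos"],np.round(st["tcp_rot"],3).tolist())
```

```text
1.8 [468.02076703 363.47805297 150.89876546] [[-0.001, 0.04, 0.999], [-0.0, 0.999, -0.04], [-1.0, -0.0, -0.001]]
```

View pics/w2.png

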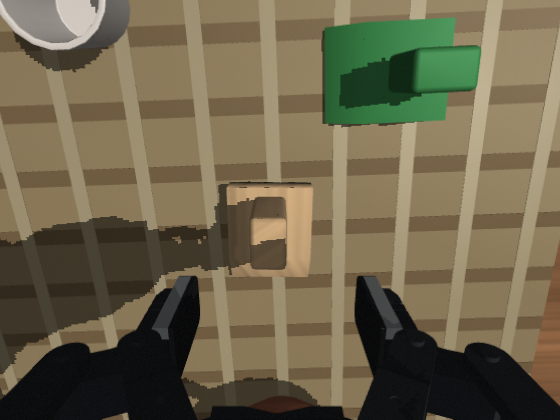

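Run:
```python
from h import *
import pickle
f,st=pickle.load(open("w2.pkl","rb"))
cv2.imwrite("pics/w2c.png",cv2.resize(f["color"][175:285,215:325],None,fx=5,fy=5,interpolation=cv2.INTER_CUBIC))
```

```text
(no output)
```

View pics/w2c.png

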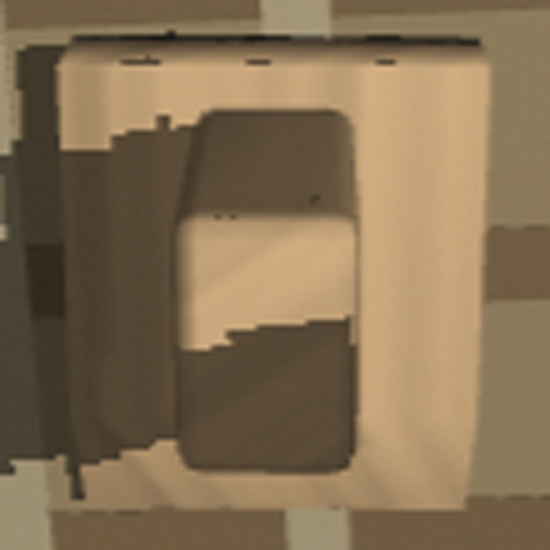

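Run:
```python
from h import *
import pickle
f,st=pickle.load(open("w2.pkl","rb"))
q=lambda p:np.array(p,float)/5+[215,175]-0.4
F=onz(f,[q(p) for p in ((178,216),(355,216),(355,470),(180,470))],66,st); c=F.mean(0);print(np.round(F,1),c)
S=onz(f,[q(p) for p in ((58,50),(490,50))],18,st);N=onz(f,[q(p) for p in ((80,505),(465,508))],3.5,st)
print(np.round(S,1),np.round(N,1))
R=np.array(st["tcp_rot"]);print("d tool",R.T@(np.r_[c[:2],53]-st["tool_pos"]))
```

```text
[[456.2 347.4  66. ]
 [457.  367.7  66. ]
 [489.5 366.6  66. ]
 [488.6 345.6  66. ]] [472.81996511 356.82644462  66.        ]
[[448.2 328.   18. ]
 [450.6 387.6  18. ]] [[526.3 323.1   3.5]
 [529.3 384.2   3.5]]
d tool [97.8962311  -6.4331219   5.13686223]
```

Request:
send_rows --plan '[[[2.5,-0.3,0.3],[0.012,0,0],6.0],[[2.5,-0.3,0.2],[0,0,0],6.0],[[2.5,0,0],[0,0,0],6.0],[[1.2,0,0],[0,0,0],6.0],[[0,0,0],[0,0,0],6.0],[[0,0,0],[0,0,0],6.0]]'

```text
time: 2.45
tool_pos: [473.2, 357.5, 65.2]
tcp_rot: [[0.0, 0.051, 0.999], [0.001, 0.999, -0.051], [-1.0, 0.001, 0.0]]
ft_force: [0.5, 0.3, 0.2]
finger_gap: 60.0
```

Request:
send_rows --plan '[[[0.8,0,0],[0,0,0],6.0],[[0.4,0,0],[0,0,0],6.0],[[0,0,0],[0,0,0],1.0],[[0,0,0],[0,0,0],1.0],[[0,0,0],[0,0,0],1.0],[[0,0,0],[0,0,0],1.0],[[0,0,0],[0,0,0],1.0],[[0,0,0],[0,0,0],1.0]]' --squeeze 60

```text
time: 3.25
tool_pos: [473.6, 357.0, 52.8]
tcp_rot: [[0.001, 0.052, 0.999], [0.001, 0.999, -0.052], [-1.0, 0.001, 0.001]]
ft_force: [0.6, 0.9, 4.3]
finger_gap: 21.4
```

Request:
send_rows --plan '[[[-2,0,0],[0,0,0],1.0],[[-4,0,0],[0,0,0],1.0],[[-5,0,0],[-0.064,0,0],1.0],[[-5,0,0],[-0.064,0,0],1.0],[[-5,0,0],[-0.064,0,0],1.0],[[-2,0,0],[0,0,0],1.0]]'

```text
time: 3.85
tool_pos: [474.4, 357.0, 287.4]
tcp_rot: [[0.004, -0.142, 0.99], [0.004, 0.99, 0.141], [-1.0, 0.003, 0.005]]
ft_force: [1.4, -0.1, -1.5]
finger_gap: 21.7
```

Request:
send_rows --plan '[[[0,-3.9,-0.9],[0,0,0],1.0],[[0,-3.9,-0.9],[0,0,0],1.0],[[0,-3.9,-0.9],[0,0,0],1.0],[[0,-3.9,-0.9],[0,0,0],1.0],[[0,-3.9,-0.9],[0,0,0],1.0],[[0,-3.9,-0.9],[0,0,0],1.0],[[0,-3.9,-0.9],[0,0,0],1.0],[[0,-3.9,-0.9],[0,0,0],1.0],[[0,-3.9,-0.9],[0,0,0],1.0],[[0,-3.9,-0.9],[0,0,0],1.0]]'

```text
time: 4.85
tool_pos: [437.8, -43.9, 281.9]
tcp_rot: [[-0.001, -0.139, 0.99], [0.0, 0.99, 0.139], [-1.0, 0.0, -0.001]]
ft_force: [0.2, -0.6, -1.7]
finger_gap: 21.3
```

Request:
send_rows --plan '[[[0,0,0],[0,0,0],1.0],[[0,0,0],[0,0,0],1.0]]'

```text
time: 5.05
tool_pos: [438.2, -42.8, 282.0]
tcp_rot: [[-0.001, -0.137, 0.991], [0.0, 0.991, 0.137], [-1.0, 0.001, -0.0]]
ft_force: [-0.7, 1.0, -1.7]
finger_gap: 21.4
```

Run:
```python
from h import *
import pickle
f,st=grab("wrist"); cv2.imwrite("pics/w3.png",f["color"]); pickle.dump((f,st),open("w3.pkl","wb"))
print(st["time"],st["tool_pos"],np.round(st["tcp_rot"],3).tolist(),st["finger_gap"],st["ft_force"])
f,st=grab("top"); pickle.dump((f,st),open("top1.pkl","wb"))
cv2.imwrite("pics/top1.png",cv2.resize(f["color"][125:265,245:385],None,fx=4,fy=4,interpolation=cv2.INTER_CUBIC))
```

```text
5.05 [438.21039341 -42.79171482 282.02502683] [[-0.001, -0.137, 0.991], [0.0, 0.991, 0.137], [-1.0, 0.001, -0.0]] 21.4095368144472 [-0.67168105  1.01098142 -1.71443918]
```

View pics/w3.png

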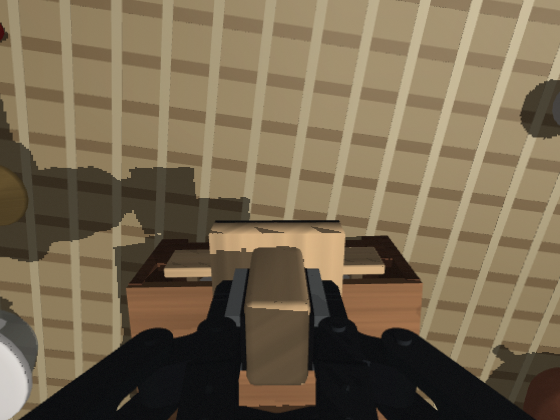

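View pics/top1.png

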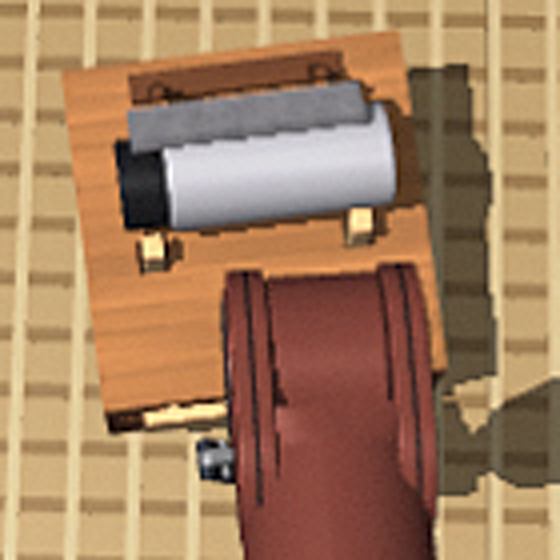

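Run:
```python
from h import *
import pickle
f,st=pickle.load(open("w3.pkl","rb"))
P=onz(f,[[132,287],[418,283]],110,st);print("wrist front",np.round(P,1),np.linalg.norm(P[0]-P[1]),np.degrees(np.arctan2(-(P[1]-P[0])[0],(P[1]-P[0])[1])))
print("lug front corners",onz(f,[[210,224],[341,222]],120,st))
f,st=pickle.load(open("top1.pkl","rb"))
q=lambda p:np.array(p,float)/4+[245,125]-0.4
bl,br=onz(f,[q((63,71)),q((399,32))],137.3,st);fl=onz(f,[q((107,412))],110,st)[0];print(bl,br,fl)
f0,s=pickle.load(open("top0.pkl","rb"))
q0=lambda p:(np.array(p,float)-[400,0])/3.4+[255,125]-0.4
fl0,fr0=onz(f0,[q0((457,350)),q0((746,313))],110,s);print(fl0,fr0)
c=(bl+br+(fl+fl0)/2+fr0)/4; ux=((bl+br)/2-(fl0+fr0)/2);yaw=np.arctan2(ux[1],ux[0]);print("c",c,"yaw",np.degrees(yaw),np.linalg.norm(ux[:2]))
uy=(bl-br);print(np.degrees(np.arctan2(-uy[0],uy[1])))
def W(x,y,z,c=c,yaw=yaw):
    return [c[0]+x*np.cos(yaw)-y*np.sin(yaw),c[1]+x*np.sin(yaw)+y*np.cos(yaw),z]
print("lug",W(-168,0,120)); c2=W(-191,0,120);print(c2)
im=f0["color"].copy()
im=cv2.resize(im[120:250,250:370],None,fx=4.5,fy=4.5,interpolation=cv2.INTER_CUBIC)
pts=[W(x,y,110+(x+130)*.10510) for x in(-130,130) for y in (-130,130)]+[W(-18,y,121.8+30) for y in(-78,78)]+[W(x,y,120) for x in (-145,-191) for y in (-30,30)]+[W(30,y,126.8+38) for y in (-100,100)]
for p in proj(f0,pts): cv2.circle(im,tuple(int(round(v)) for v in (p-[250,120]+.4)*4.5),3,(255,0,255),-1)
cv2.imwrite("pics/ov.png",im)
```

```text
wrist front [[ 539.1 -158.   110. ]
 [ 500.9   89.2  110. ]] 250.09741439805856 8.79001423140283
lug front corners [[466.92190101 -93.7375948  120.        ]
 [450.91117933   9.52720163 120.        ]]
[756.57624985 134.05305115 137.3       ] [ 794.53820337 -120.68120704  137.3       ] [499.61263387  92.66732334 110.        ]
[499.79215059  92.62956372 110.        ] [ 539.76850266 -161.07717963  110.        ]
c [647.64633703 -13.764223   123.65      ] yaw 9.087093709148736 259.0278528935436
8.47616345239646
lug [np.float64(481.7548364909104), np.float64(-40.29741070426678), 120]
[np.float64(459.04350010797066), np.float64(-43.9299304496997), 120]
```

View pics/ov.png

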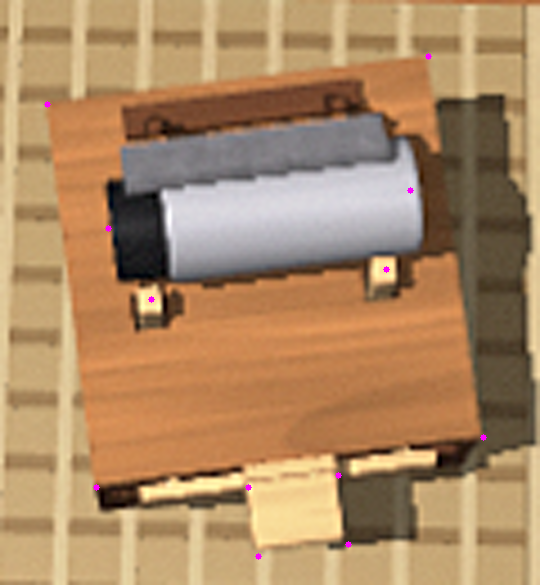

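Request:
send_rows --plan '[[[0,0,0],[-0.012,-0.105,0],1.0],[[1.5,-0.1,2.5],[0,0,0],1.0],[[2,-0.1,2.5],[0,0,0],1.0],[[2.0,-0.1,2.5],[0,0,0],1.0],[[2.5,0,2.5],[0,0,0],1.0],[[2,0,2.4],[0,0,0],1.0],[[0,0,0],[0,0,0],1.0],[[0,0,0],[0,0,0],1.0]]' --squeeze 100

```text
time: 5.95
tool_pos: [571.0, -23.8, 194.7]
tcp_rot: [[0.101, -0.153, 0.983], [0.014, 0.988, 0.153], [-0.995, -0.002, 0.102]]
ft_force: [-0.9, -0.4, -1.1]
finger_gap: 20.8
```

Run:
```python
from h import *
import pickle
f,st=grab("wrist"); cv2.imwrite("pics/w4.png",f["color"]); pickle.dump((f,st),open("w4.pkl","wb"))
print(st["time"],st["tool_pos"],np.round(st["tcp_rot"],3).tolist(),st["finger_gap"],st["ft_force"])
f,st=grab("scene"); pickle.dump((f,st),open("scene1.pkl","wb"))
cv2.imwrite("pics/scene1.png",cv2.resize(f["color"][150:290,150:330],None,fx=4,fy=4,interpolation=cv2.INTER_CUBIC))
```

```text
5.95 [570.99924742 -23.76757758 194.73555092] [[0.101, -0.153, 0.983], [0.014, 0.988, 0.153], [-0.995, -0.002, 0.102]] 20.80475544765965 [-0.90876393 -0.41512078 -1.12112833]
```

View pics/w4.png

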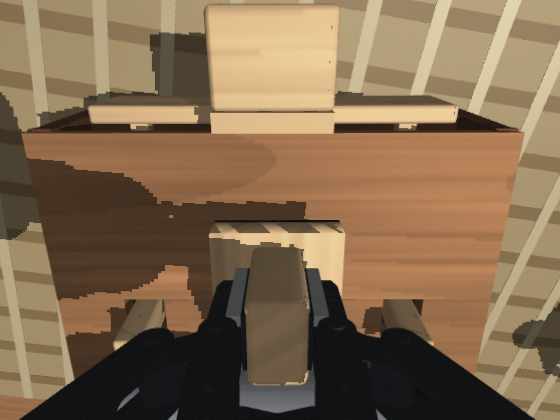

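View pics/scene1.png

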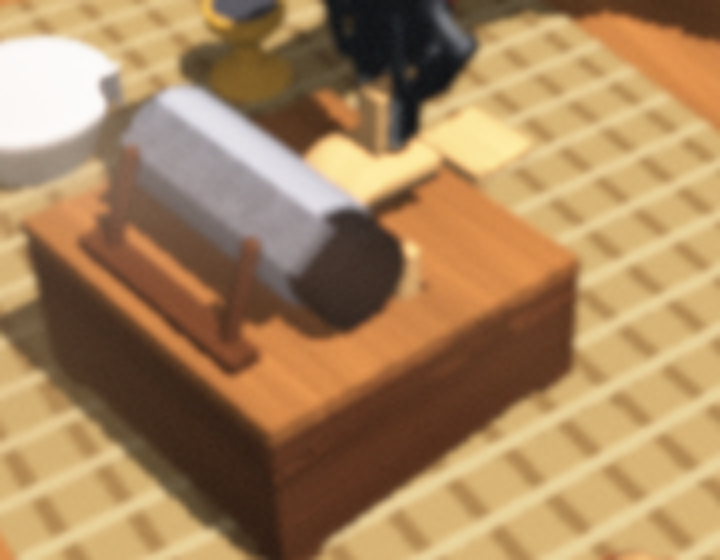

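Run:
```python
from h import *
import pickle
f,st=pickle.load(open("w4.pkl","rb"))
P=onz(f,[[28,132],[521,130]],110,st);v=P[1]-P[0];m=P.mean(0)
yaw=np.arctan2(-v[0],v[1]);print("front",np.round(P,1),np.linalg.norm(v),np.degrees(yaw),"c",m[:2]+130*np.array([np.cos(yaw),np.sin(yaw)]))
L=onz(f,[[205,8],[338,8],[334,109],[211,110]],120,st);print("lug",np.round(L,1),L.mean(0),np.linalg.norm(L-np.roll(L,1,0),axis=1))
```

```text
front [[ 539.4 -159.8  110. ]
 [ 499.5   90.8  110. ]] 253.81847650743705 9.052255523267757 c [647.82700838 -14.04443846]
lug [[469.3 -71.9 120. ]
 [460.6 -15.4 120. ]
 [502.3  -7.9 120. ]
 [511.7 -66.  120. ]] [485.98059216 -40.31294189 120.        ] [42.83291841 57.20350674 42.34358255 58.8580666 ]
```

Request:
send_rows --plan '[[[1.2,0,0],[0,0,0],1.0],[[0.8,0,0],[0,0,0],1.0],[[0.2,0,0],[0,0,0],1.0],[[0,0,0],[0,0,0],1.0],[[0,0,0],[0,0,0],1.0]]'

```text
time: 6.55
tool_pos: [573.7, -24.6, 174.2]
tcp_rot: [[0.104, -0.151, 0.983], [0.015, 0.988, 0.151], [-0.994, -0.001, 0.105]]
ft_force: [0.5, 0.4, -1.1]
finger_gap: 21.1
```

Request:
send_rows --plan '[[[0.2,0,0],[0,0,0],1.0],[[0,0,0],[0,0,0],1.0]]'

```text
time: 6.75
tool_pos: [573.9, -24.4, 172.0]
tcp_rot: [[0.104, -0.152, 0.983], [0.015, 0.988, 0.151], [-0.994, -0.001, 0.105]]
ft_force: [0.7, -0.8, -1.5]
finger_gap: 20.8
```

Request:
send_rows --plan '[[[0.15,0,0],[0,0,0],1.0],[[0,0,0],[0,0,0],1.0]]'

```text
time: 6.95
tool_pos: [574.0, -24.4, 170.4]
tcp_rot: [[0.104, -0.152, 0.983], [0.015, 0.988, 0.151], [-0.995, -0.001, 0.105]]
ft_force: [0.4, -0.4, -1.3]
finger_gap: 20.8
```

Request:
send_rows --plan '[[[0.1,0,0],[0,0,0],1.0],[[0,0,0],[0,0,0],1.0]]'

```text
time: 7.15
tool_pos: [574.1, -24.4, 169.4]
tcp_rot: [[0.104, -0.152, 0.983], [0.015, 0.988, 0.151], [-0.995, -0.001, 0.105]]
ft_force: [-0.0, -0.1, -1.8]
finger_gap: 20.8
```

Request:
send_rows --plan '[[[0.1,0,0],[0,0,0],1.0],[[0,0,0],[0,0,0],1.0]]'

```text
time: 7.35
tool_pos: [574.3, -24.4, 168.8]
tcp_rot: [[0.104, -0.151, 0.983], [0.015, 0.988, 0.151], [-0.994, -0.0, 0.105]]
ft_force: [-1.6, -0.2, 2.4]
finger_gap: 21.0
```

Request:
send_rows --plan '[[[0.1,0,0],[0,0,0],1.0],[[0,0,0],[0,0,0],1.0]]'

```text
time: 7.55
tool_pos: [574.3, -24.5, 168.8]
tcp_rot: [[0.104, -0.151, 0.983], [0.016, 0.988, 0.151], [-0.994, 0.0, 0.105]]
ft_force: [-9.8, 0.0, 14.4]
finger_gap: 20.8
```

Request:
send_rows --plan '[[[-0.11,0,0],[0,0,0],1.0],[[-0.03,0,0],[0,0,0],1.0],[[0,0,0.4],[0,0,0],1.0],[[0,0,0.4],[0,0,0],1.0],[[0,0,0.4],[0,0,0],1.0],[[0,0,0.4],[0,0,0],1.0],[[0,0,0.4],[0,0,0],1.0],[[0,0,0],[0,0,0],1.0]]'

```text
time: 8.35
tool_pos: [594.3, -21.5, 171.0]
tcp_rot: [[0.104, -0.151, 0.983], [0.015, 0.988, 0.151], [-0.994, -0.001, 0.105]]
ft_force: [-0.6, -0.1, 1.7]
finger_gap: 21.0
```

Request:
send_rows --plan '[[[0,0,0.2],[0,0,0],1.0],[[0,0,0.2],[0,0,0],1.0],[[0,0,0.1],[0,0,0],1.0],[[0,0,0],[0,0,0],1.0]]'

```text
time: 8.75
tool_pos: [598.7, -20.7, 171.5]
tcp_rot: [[0.103, -0.152, 0.983], [0.015, 0.988, 0.151], [-0.995, -0.001, 0.105]]
ft_force: [-4.1, -1.1, 2.7]
finger_gap: 20.7
```

Request:
send_rows --plan '[[[0,0,0.1],[0,0,0],1.0],[[0,0,0.1],[0,0,0],1.0],[[0,0,0],[0,0,0],1.0]]'

```text
time: 9.05
tool_pos: [600.9, -20.3, 171.7]
tcp_rot: [[0.104, -0.152, 0.983], [0.015, 0.988, 0.151], [-0.994, -0.001, 0.105]]
ft_force: [-2.4, -1.1, 1.5]
finger_gap: 20.7
```

Request:
send_rows --plan '[[[0,0,0.1],[0,0,0],1.0],[[0,0,0.1],[0,0,0],1.0],[[0,0,0],[0,0,0],1.0]]'

```text
time: 9.35
tool_pos: [602.4, -20.0, 171.9]
tcp_rot: [[0.103, -0.152, 0.983], [0.015, 0.988, 0.151], [-0.995, -0.0, 0.104]]
ft_force: [-6.2, 0.4, 4.0]
finger_gap: 20.8
```

Request:
send_rows --plan '[[[0,0,0.1],[0,0,0],1.0],[[0,0,0],[0,0,0],1.0]]'

```text
time: 9.55
tool_pos: [602.5, -20.0, 172.0]
tcp_rot: [[0.101, -0.151, 0.983], [0.016, 0.988, 0.151], [-0.995, 0.0, 0.102]]
ft_force: [-12.4, -0.7, 9.1]
finger_gap: 21.0
```

Request:
send_rows --plan '[[[0,0,0.1],[0,0,0],1.0],[[0,0,0],[0,0,0],1.0]]'

```text
time: 9.75
tool_pos: [602.7, -20.0, 172.1]
tcp_rot: [[0.099, -0.151, 0.984], [0.016, 0.988, 0.15], [-0.995, 0.001, 0.1]]
ft_force: [-16.5, -0.7, 13.3]
finger_gap: 20.8
```

Request:
send_rows --plan '[[[0,0,0.1],[0,0,0],1.0],[[0,0,0],[0,0,0],1.0]]'

```text
time: 9.95
tool_pos: [602.8, -20.0, 172.2]
tcp_rot: [[0.097, -0.151, 0.984], [0.016, 0.989, 0.15], [-0.995, 0.001, 0.099]]
ft_force: [-22.9, -1.1, 18.2]
finger_gap: 20.8
```

Request:
send_rows --plan '[[[-0.1,0,0],[0,0,0],1.0],[[0,0,0],[0,0,0],1.0]]'

```text
time: 10.15
tool_pos: [605.4, -19.4, 172.9]
tcp_rot: [[0.103, -0.152, 0.983], [0.015, 0.988, 0.151], [-0.995, -0.0, 0.104]]
ft_force: [-0.3, -0.2, -1.9]
finger_gap: 21.0
```

Request:
send_rows --plan '[[[-0.05,0,0],[0,0,0],1.0],[[0,0,0],[0,0,0],1.0]]'

```text
time: 10.35
tool_pos: [605.6, -19.4, 173.5]
tcp_rot: [[0.104, -0.152, 0.983], [0.015, 0.988, 0.151], [-0.995, -0.001, 0.105]]
ft_force: [-0.7, -0.0, -3.0]
finger_gap: 21.2
```

Request:
send_rows --plan '[[[0.07,0,0.1],[0,0,0],1.0],[[0,0,0],[0,0,0],1.0]]'

```text
time: 10.55
tool_pos: [606.7, -19.3, 173.0]
tcp_rot: [[0.104, -0.152, 0.983], [0.015, 0.988, 0.151], [-0.995, -0.001, 0.105]]
ft_force: [-0.3, 0.4, -2.9]
finger_gap: 21.2
```

Request:
send_rows --plan '[[[0,0,0.1],[0,0,0],1.0],[[0,0,0],[0,0,0],1.0]]'

```text
time: 10.75
tool_pos: [607.5, -19.2, 173.1]
tcp_rot: [[0.103, -0.152, 0.983], [0.015, 0.988, 0.151], [-0.995, -0.001, 0.104]]
ft_force: [-2.4, 0.4, -3.4]
finger_gap: 20.6
```

Request:
send_rows --plan '[[[0,0,0.1],[0,0,0],1.0],[[0,0,0],[0,0,0],1.0]]'

```text
time: 10.95
tool_pos: [608.1, -19.2, 173.0]
tcp_rot: [[0.103, -0.151, 0.983], [0.015, 0.988, 0.151], [-0.995, -0.001, 0.104]]
ft_force: [-2.2, -0.2, -3.9]
finger_gap: 20.5
```

Request:
send_rows --plan '[[[0,0,0.1],[0,0,0],1.0],[[0,0,0],[0,0,0],1.0]]'

```text
time: 11.15
tool_pos: [608.9, -19.1, 173.0]
tcp_rot: [[0.102, -0.152, 0.983], [0.015, 0.988, 0.151], [-0.995, -0.001, 0.103]]
ft_force: [-3.9, -0.9, -5.1]
finger_gap: 20.9
```

Request:
send_rows --plan '[[[0,0,0.1],[0,0,0],1.0],[[0,0,0],[0,0,0],1.0]]'

```text
time: 11.35
tool_pos: [609.7, -19.0, 173.0]
tcp_rot: [[0.102, -0.151, 0.983], [0.015, 0.988, 0.151], [-0.995, -0.001, 0.103]]
ft_force: [-5.7, -0.2, -5.5]
finger_gap: 20.8
```

Request:
send_rows --plan '[[[0,0,0.1],[0,0,0],1.0],[[0,0,0],[0,0,0],1.0]]'

```text
time: 11.55
tool_pos: [609.9, -19.0, 173.1]
tcp_rot: [[0.1, -0.151, 0.983], [0.015, 0.988, 0.151], [-0.995, -0.0, 0.101]]
ft_force: [-10.6, -0.6, -0.3]
finger_gap: 20.9
```

Request:
send_rows --plan '[[[0,0,0.05],[0,0,0],1.0],[[0,0,0],[0,0,0],1.0]]'

```text
time: 11.75
tool_pos: [610.0, -19.0, 173.1]
tcp_rot: [[0.099, -0.151, 0.984], [0.015, 0.988, 0.15], [-0.995, 0.0, 0.1]]
ft_force: [-13.4, -0.4, 1.4]
finger_gap: 21.3
```

Request:
send_rows --plan '[[[0,0,0.05],[0,0,0],1.0],[[0,0,0],[0,0,0],1.0]]'

```text
time: 11.95
tool_pos: [610.2, -19.0, 173.2]
tcp_rot: [[0.098, -0.151, 0.984], [0.015, 0.988, 0.15], [-0.995, 0.0, 0.1]]
ft_force: [-15.0, -1.6, 3.0]
finger_gap: 20.8
```

Run:
```python
from h import *
import pickle
f,st=grab("top"); pickle.dump((f,st),open("top2.pkl","wb"))
f0=pickle.load(open("top1.pkl","rb"))[0]
a=[cv2.resize(g["color"][125:215,255:365],None,fx=5,fy=5,interpolation=cv2.INTER_CUBIC)[:, :] for g in(f0,f)]
cv2.imwrite("pics/top2.png",cv2.resize(np.hstack(a),(800,330)))
f,st=grab("scene"); f1=pickle.load(open("scene1.pkl","rb"))[0]
a=[cv2.resize(g["color"][160:260,170:280],None,fx=3.6,fy=3.6,interpolation=cv2.INTER_CUBIC) for g in(f1,f)]
cv2.imwrite("pics/scene2.png",np.hstack(a))
print(arm.state()["ft_force"],arm.state()["tool_pos"])
```

```text
[-15.75560599  -1.05843061   3.22948483] [610.15890814 -18.99119432 173.17947384]
```

View pics/top2.png

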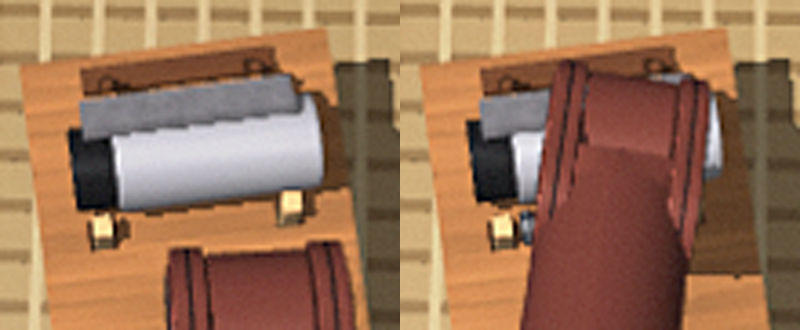

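View pics/scene2.png

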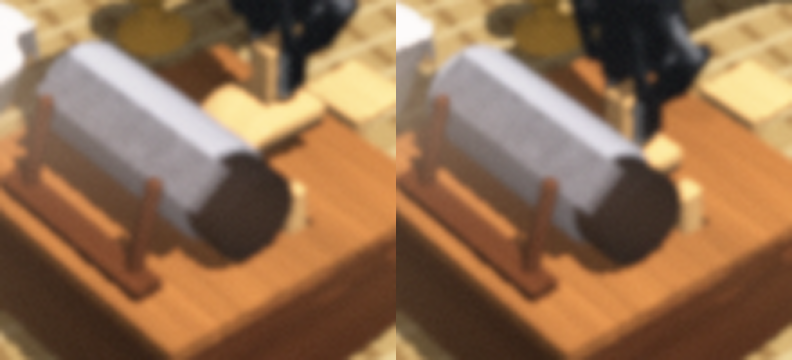

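Request:
send_rows --plan '[[[-0.03,0,0],[0,0,0],1.0],[[0,0,0],[0,0,0],1.0]]'

```text
time: 12.25
tool_pos: [610.5, -18.9, 173.2]
tcp_rot: [[0.099, -0.151, 0.983], [0.015, 0.988, 0.151], [-0.995, -0.0, 0.1]]
ft_force: [-11.3, -0.7, -1.1]
finger_gap: 20.9
```

Request:
send_rows --plan '[[[0,0,0.05],[0,0,0],1.0],[[0,0,0],[0,0,0],1.0]]'

```text
time: 12.45
tool_pos: [610.5, -18.9, 173.2]
tcp_rot: [[0.098, -0.151, 0.984], [0.015, 0.989, 0.15], [-0.995, 0.0, 0.099]]
ft_force: [-14.1, -1.3, 1.4]
finger_gap: 20.5
```

Request:
send_rows --plan '[[[-0.02,0,0.05],[0,0,0],1.0],[[0,0,0],[0,0,0],1.0]]'

```text
time: 12.65
tool_pos: [610.8, -18.9, 173.3]
tcp_rot: [[0.098, -0.151, 0.984], [0.015, 0.988, 0.15], [-0.995, 0.0, 0.099]]
ft_force: [-14.5, -0.5, 0.1]
finger_gap: 20.9
```

Request:
send_rows --plan '[[[-0.02,0,0.05],[0,0,0],1.0],[[0,0,0],[0,0,0],1.0]]'

```text
time: 12.85
tool_pos: [611.1, -18.9, 173.4]
tcp_rot: [[0.097, -0.151, 0.984], [0.015, 0.989, 0.15], [-0.995, 0.0, 0.098]]
ft_force: [-15.0, -1.3, -0.5]
finger_gap: 21.1
```

Request:
send_rows --plan '[[[-0.02,0,0.05],[0,0,0],1.0],[[0,0,0],[0,0,0],1.0]]'

```text
time: 13.05
tool_pos: [611.3, -18.8, 173.5]
tcp_rot: [[0.097, -0.151, 0.984], [0.015, 0.989, 0.15], [-0.995, 0.0, 0.098]]
ft_force: [-15.8, -1.2, -0.4]
finger_gap: 21.3
```

Request:
send_rows --plan '[[[-0.02,0,0.07],[0,0,0],1.0],[[0,0,0],[0,0,0],1.0],[[0,0,0],[0,0,0],1.0]]'

```text
time: 13.35
tool_pos: [611.6, -18.8, 173.5]
tcp_rot: [[0.096, -0.151, 0.984], [0.015, 0.989, 0.15], [-0.995, 0.0, 0.097]]
ft_force: [-17.4, -1.9, 0.0]
finger_gap: 21.2
```

Request:
send_rows --plan '[[[0,0,0],[0,0,0],2.4],[[0,0,0],[0,0,0],3.0],[[0,0,0],[0,0,0],4.0],[[0,0,0],[0,0,0],4.5],[[0,0,0],[0,0,0],4.5],[[0,0,0],[0,0,0],4.5]]'

```text
time: 13.95
tool_pos: [615.2, -18.1, 175.3]
tcp_rot: [[0.104, -0.152, 0.983], [0.015, 0.988, 0.151], [-0.994, -0.001, 0.105]]
ft_force: [-0.1, 0.1, -1.0]
finger_gap: 44.9
```

Run:
```python
from h import *
f,st=grab("wrist"); cv2.imwrite("pics/w5.png",f["color"]); print(st["ft_force"],st["tool_pos"],st["finger_gap"])
```

```text
[-0.07761624  0.06296971 -0.97328995] [615.19000607 -18.11713039 175.34688391] 44.892293826982446
```

View pics/w5.png

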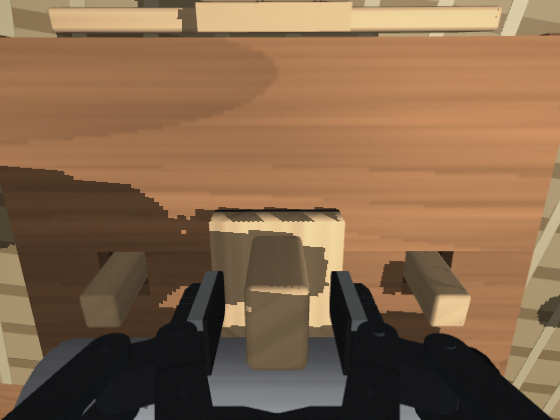

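Request:
send_rows --plan '[[[-0.5,0,0],[0,0,0],4.5],[[-2,0,0],[0,0,0],4.5],[[-4,0,0],[0,0,0],4.5],[[-4,0,0],[0,0,0],3.0],[[0,0,0],[0,0.105,0],0],[[0,0,-4],[0,0,0],0],[[0,0,-4],[0,0,0],0],[[0,0,-4],[0,0,0],0],[[0,0,0],[0,0,0],0],[[0,0,0],[0,0,0],0]]'

```text
time: 15.0
tool_pos: [485.3, -38.0, 280.4]
tcp_rot: [[0.002, -0.152, 0.988], [0.001, 0.988, 0.152], [-1.0, 0.001, 0.002]]
ft_force: [0.1, 0.8, 0.7]
finger_gap: 0.2
```

Run:
```python
from h import *
import pickle
f,st=grab("wrist"); cv2.imwrite("pics/w6.png",f["color"]); pickle.dump((f,st),open("w6.pkl","wb"));print(st["ft_force"],st["tool_pos"],st["finger_gap"],np.round(st["tcp_rot"],3).tolist())
f,st=grab("top"); pickle.dump((f,st),open("top3.pkl","wb"))
cv2.imwrite("pics/top3.png",cv2.resize(f["color"][125:265,245:385],None,fx=4,fy=4,interpolation=cv2.INTER_CUBIC))
```

```text
[0.13538481 0.7583588  0.70603437] [485.27739078 -37.97670457 280.43797241] 0.18792071676021493 [[0.002, -0.152, 0.988], [0.001, 0.988, 0.152], [-1.0, 0.001, 0.002]]
```

View pics/w6.png

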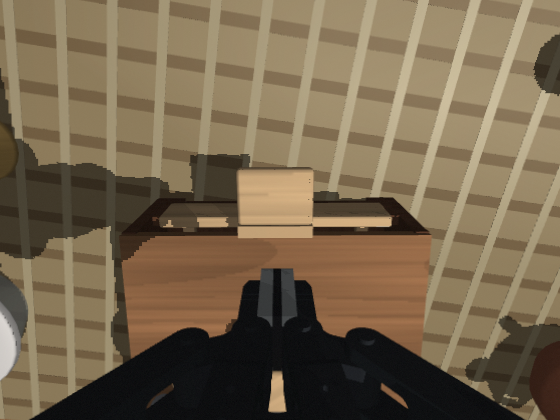

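View pics/top3.png

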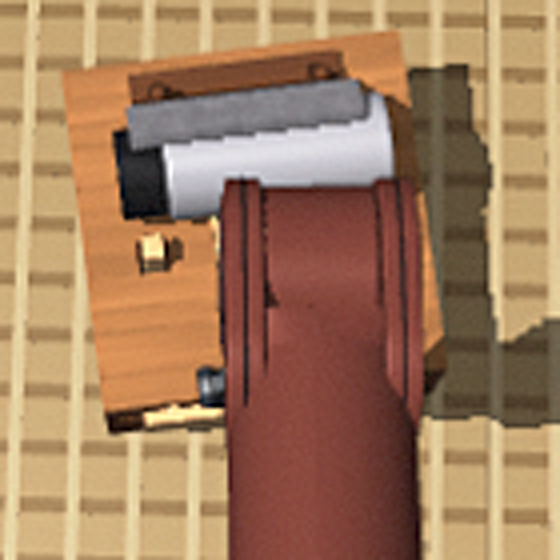

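Run:
```python
from h import *
import pickle
f,st=pickle.load(open("w6.pkl","rb"))
L=onz(f,[[238,170],[313,170],[313,224],[238,224]],120,st);print(np.round(L,1),L.mean(0))
R=np.array(st["tcp_rot"]);print(R.T@(np.r_[L.mean(0)[:2],150]-st["tool_pos"]))
```

```text
[[467.7 -71.4 120. ]
 [459.2 -15.3 120. ]
 [502.1  -7.4 120. ]
 [511.1 -66.2 120. ]] [485.03280838 -40.07800637 120.        ]
[130.43511999  -2.13024229  -0.82551539]
```

Request:
send_rows --plan '[[[4,-0.2,-0.2],[0,0,0],0],[[4,0,0],[0,0,0],0],[[3,0,0],[0,0,0],0],[[1.5,0,0],[0,0,0],0],[[0.5,0,0],[0,0,0],0],[[0.5,0,0],[0,0,0],0],[[0,0,0],[0,0,0],0]]'

```text
time: 15.8
tool_pos: [484.5, -40.3, 144.8]
tcp_rot: [[0.001, -0.152, 0.988], [-0.001, 0.988, 0.152], [-1.0, -0.001, 0.0]]
ft_force: [0.2, -0.2, 0.2]
finger_gap: 0.4
```

Request:
send_rows --plan '[[[0.5,0,0],[0,0,0],0],[[0.5,0,0],[0,0,0],0],[[0.5,0,0],[0,0,0],0],[[0,0,0],[0,0,0],0]]'

```text
time: 16.2
tool_pos: [483.9, -40.3, 129.3]
tcp_rot: [[0.0, -0.152, 0.988], [-0.001, 0.988, 0.152], [-1.0, -0.001, 0.0]]
ft_force: [-0.7, -0.5, -0.1]
finger_gap: 0.1
```

Run:
```python
from h import *
f,st=grab("scene")
cv2.imwrite("pics/scene3.png",cv2.resize(f["color"][150:290,170:330],None,fx=4,fy=4,interpolation=cv2.INTER_CUBIC))
f,st=grab("wrist"); cv2.imwrite("pics/w7.png",f["color"]); print(st["ft_force"])
```

```text
[-0.35281237  0.77804385 -0.10239478]
```

View pics/scene3.png

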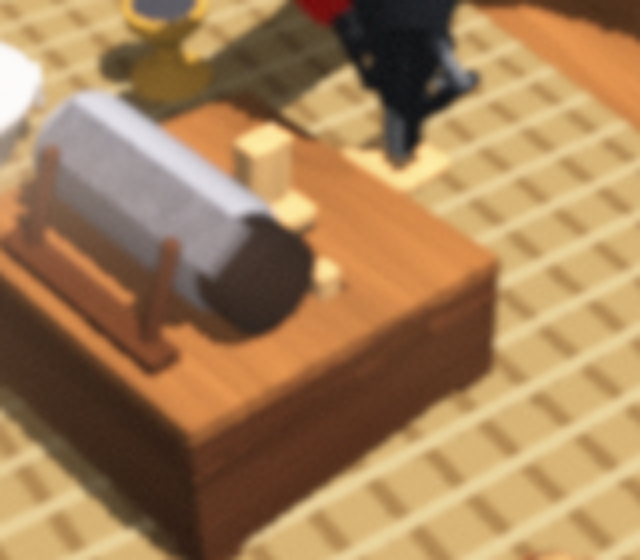

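View pics/w7.png

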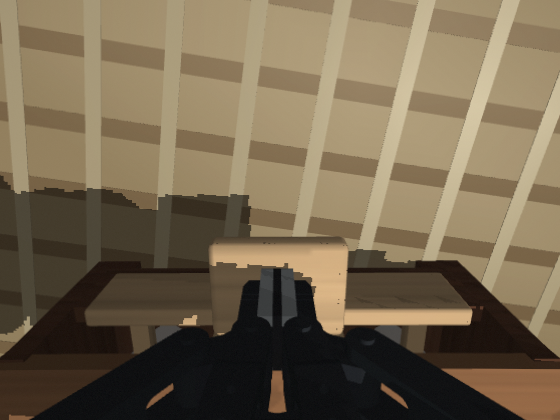

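Request:
send_rows --plan '[[[0.5,0,0],[0,0,0],0],[[0.5,0,0],[0,0,0],0],[[0.4,0,0],[0,0,0],0],[[0.4,0,0],[0,0,0],0],[[0.3,0,0],[0,0,0],0],[[0,0,0],[0,0,0],0]]'

```text
time: 16.9
tool_pos: [483.7, -40.4, 108.1]
tcp_rot: [[-0.0, -0.152, 0.988], [-0.001, 0.988, 0.152], [-1.0, -0.001, -0.001]]
ft_force: [0.1, -0.5, 0.6]
finger_gap: -0.0
```

Request:
send_rows --plan '[[[0.15,0,0],[0,0,0],0],[[0,0,0],[0,0,0],0]]'

```text
time: 17.1
tool_pos: [483.9, -40.4, 107.1]
tcp_rot: [[0.0, -0.151, 0.988], [-0.001, 0.988, 0.151], [-1.0, -0.001, -0.0]]
ft_force: [-1.1, -0.4, 1.2]
finger_gap: -0.2
```

Request:
send_rows --plan '[[[0.15,0,0],[0,0,0],0],[[0,0,0],[0,0,0],0]]'

```text
time: 17.3
tool_pos: [483.9, -40.5, 106.9]
tcp_rot: [[-0.0, -0.151, 0.988], [0.0, 0.988, 0.151], [-1.0, 0.0, -0.0]]
ft_force: [-9.0, 1.0, 23.5]
finger_gap: 0.0
```

Request:
send_rows --plan '[[[0.1,0,0],[0,0,0],0],[[0,0,0],[0,0,0],0]]'

```text
time: 17.5
tool_pos: [484.0, -40.5, 106.8]
tcp_rot: [[-0.0, -0.151, 0.989], [0.001, 0.989, 0.151], [-1.0, 0.001, -0.0]]
ft_force: [-15.1, 0.1, 36.3]
finger_gap: 0.0
```

Hard stop reached at TCP z 106.8, so the fingertips are about 82 high, which is where a fully open door puts the lug. Retreating.

Request:
send_rows --plan '[[[-0.3,0,0],[0,0,0],0],[[-2,0,0],[0,0,0],0],[[-4,0,0],[0,0,0],0],[[-4,0,-2],[0,0,0],0],[[-4,0,-2],[0,0,0],0],[[-2,0,0],[0,0,0],0],[[0,0,0],[0,0,0],0]]'

```text
time: 18.2
tool_pos: [445.5, -46.3, 270.7]
tcp_rot: [[0.006, -0.152, 0.988], [0.001, 0.988, 0.152], [-1.0, 0.001, 0.006]]
ft_force: [-0.7, -0.5, -0.7]
finger_gap: 0.1
```

Request:
send_rows --plan '[[[0,4.5,0],[0,0,0],0],[[0,4.5,0],[0,0,0],0],[[0,4.5,0],[0,0,0],0],[[0,4.5,0],[0,0,0],0],[[0,4.5,0],[0,0,0],0],[[0,0,0],[0,0,0],0],[[0,0,0],[0,0,0],0]]'

```text
time: 18.9
tool_pos: [409.8, 176.6, 266.3]
tcp_rot: [[-0.001, -0.154, 0.988], [-0.002, 0.988, 0.154], [-1.0, -0.002, -0.001]]
ft_force: [1.1, -0.4, -0.1]
finger_gap: 0.1
```

Run:
```python
from h import *
f,st=grab("scene")
cv2.imwrite("pics/scene4.png",cv2.resize(f["color"][150:290,150:330],None,fx=4,fy=4,interpolation=cv2.INTER_CUBIC))
f,st=grab("top"); cv2.imwrite("pics/top4.png",f["color"])
cv2.imwrite("pics/top4c.png",cv2.resize(f["color"][125:265,245:385],None,fx=4,fy=4,interpolation=cv2.INTER_CUBIC)); print(st["time"],st["tool_pos"],st["ft_force"])
```

```text
18.95 [410.16680266 175.52722729 266.53970021] [ 0.09508198 -1.34413374 -0.36447618]
```

View pics/scene4.png

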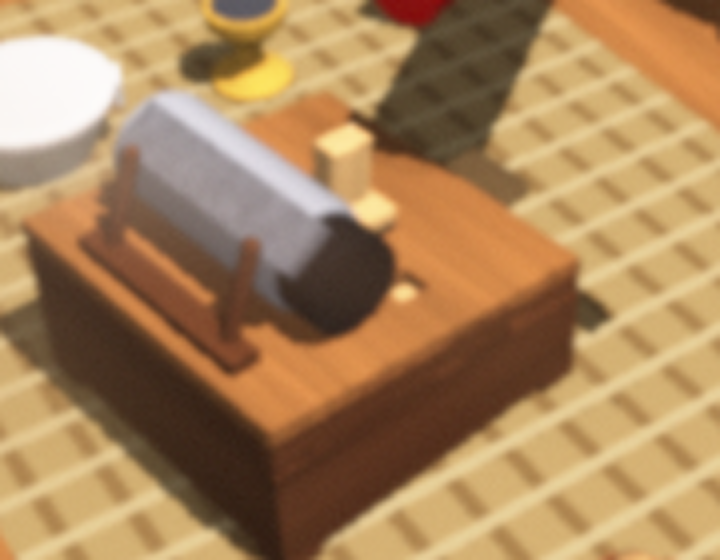

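View pics/top4c.png

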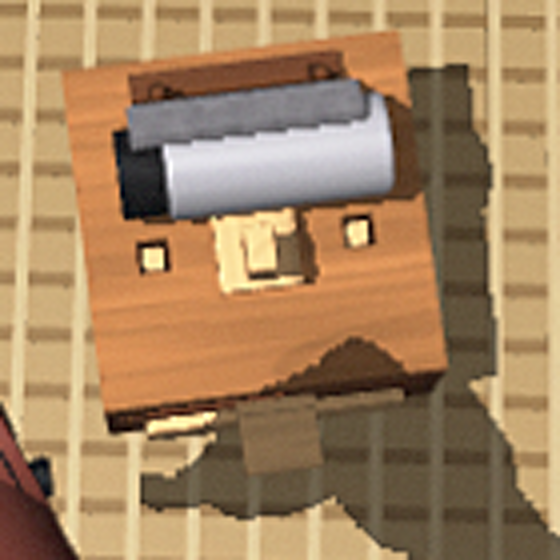

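View pics/top4.png

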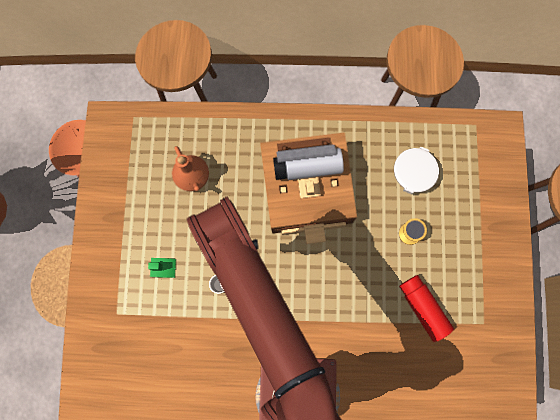

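The horns are down in their slots and the chock is wedged under the flask with the nose uphill. The flask has not moved since the chock was let go, and the bystanders are in place. Handing in.

```bash
python3 -c "
from bench import arm
s=arm.state();print(s['time'],s['qvel'],s['ft_force'])
print(arm.sign_off())"
```

```text
19.0 [ 9.27803120e-03 -9.24946966e-03  8.21141341e-03 -1.98893942e-03
 -5.56283227e-04  2.38153072e-03 -6.49157698e-05] [ 0.22781873 -0.69777741  0.25964411]
the job is handed in; nothing more can be done
None
```

The flask is wedged against the back rest by the wooden chock and the door is fully down. I handed the job in at 19.0 s, with no verdict reported.

- **Chock:** I gripped it by its fin and set it on the slope between the horns. I then pushed it under the flask until it met the sprung back rest, and let go at a push of about 17 N.
- **Door:** I pressed the lug down to a hard stop, with the fingertips at about 82 mm. That is the height the lug should have when the door is fully open.
- **Last pictures:** The horns are down in their slots and the chock sits nose uphill under the flask. The flask is 8 to 9 mm uphill of its start and did not move after I let go. The jebena, burner, bowl and cup are where they were, and the arm is clear.

**What went wrong or disagreed:**
- Partway through the push, the chock stuck under a downward load of about 18 N at roughly 23 N along the slope. I raised the tool by 1 mm and it slid on.
- The two cameras disagreed by a few millimetres on the chest's position, so I relied on feel for the contacts.
- The force of the chock on the flask could not be measured directly. I estimate it from the push at 8 to 9 N before I let go.

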